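Slide a steel tab along the fence into the corner pocket of a welding fixture

ROBOT

A 6-joint arm with a two-finger parallel gripper is mounted at the origin on the work surface. World frame = base frame: x ahead of the robot, y to its left, z up, the work surface at z = 0. Lengths are in m, angles in rad, forces in N, time in s.
With the tool pointing down it reaches from about 0.3 to 0.775 m from the base axis. Payload 14.6 kg.
Tool frame: the origin (TCP) lies at the very end of the fingers, on their centre line; the grasp point (between the pads) lies 19 mm behind it; z points along the fingers, y is the line along which they close (so a half turn about z gives the same grasp; the last joint's range is limited). The gripper opens to 94 mm and grips with 3 to 60 N. Pads are 16 mm wide; open, the fingers measure 119 mm over their backs; the gripper's body (75 mm by 177 mm) begins 78 mm behind the grasp point.
Start: joints at [-1.272, 0.3, 1.521, -0, 1.321, -0.067], TCP at [0.197, -0.514, 0.205] pointing down, gripper open.
Joint ranges: [-3.03, 3.03], [-0.79, 2.21], [0.23, 2.52], [-1.04, 4.18], [0, 3.07], [-2.55, 2.55]. Speed limits (rad/s): [2.22, 2.22, 2.57, 3.14, 3.14, 3.14].

INTERFACE

Orientations are given as a 3x3 rotation matrix whose columns are the frame's x, y, z axes.
In Python, from rig import robot, vision gives the robot as it stands.
- The arm moves only by the tool arm_command, never from a script. Its argument "steps" is text: rows parted by semicolons, each of 7 numbers parted by spaces: the opening in per cent of the stroke, from 0 (shut) to 100 (fully open), then the shift along the tool's x, y, z in m, then the turn, a rotation vector about the tool's x, y, z in degrees. A call has 1 to 10 rows; each row shifts and turns the commanded pose from where the row before left it, along the tool's axes as they then stand; what a row does not reach is not made up. A row lasts 1/8 s, in which the tool goes at most 62.5 mm and 10.7 degrees, less where a joint would pass 70% of its speed; a pose out of reach is approached as far as the arm can. A call with a gripper value outside its range is refused whole. The fingers move at their own pace and stop on an object; "squeeze" is the grip in N (left out, the last holds). Time passes only in rows, so rows that do not move let the fingers close. It gives the time, the measured TCP pose, the force, the opening and the grip force at its end, in the units of the state.
- robot.get_state(): the state, without advancing time (a new reading comes with each control period).
- vision.snapshot(name): name is "side" or "top"; returns a dict with "image" (384x512x3 uint8, blue, green, red), "depth" (384x512 float32, m along the optical axis (not along the pixel's ray), 0 where there is no reading), "fx", "fy", "cx", "cy" (pixels), "rvec" (rotation vector, rad) and "tvec" (3), from world to camera coordinates, as OpenCV has them. Camera axes: x right, y down, z forward; pixel columns grow to the right and rows downward; lengths in m; the calibration is good to about 2 mm. A picture is of the moment at which its call begins.
- robot.hand_in(): hands the job in; it is judged then, once.
The state is a dict: "t": time; "q": joint angles; "qvel": joint speeds; "joint_efforts": joint torques, N m; "tcp_pos": TCP position; "orientation": TCP orientation; "ft_force": force on the tool from outside, world axes, zero at the start; "ft_torque": the same for the moment, N m; "finger_gap": finger opening in m; "grasp_force": force on a finger pad.
Only numpy, scipy, OpenCV 4.12 (cv2) and the standard library are available. Lean on these libraries where they do the work, as an engineer would, in place of code of your own. Each camera call takes 0.05 s, during which the arm holds its last target. There are 200 camera calls.

TASK

Load the welding fixture: with the fingertips push the flat steel tab with two bolt holes up against the long fence, and, keeping it against the fence, slide it along until it is fully home in the corner pocket, flush with both the fence and the end stop. Only push or drag it on the plate, never pick it up or tip it, and leave everything else on the plate and the bench where it is. Then let go and back off.

Things in the scene. Friction and masses are not known exactly. Their poses are not given: they have to be found in the camera images.
- tab: The part to load: bright steel flat bar 40 x 80 x 12 mm (x, y, z), two 11 mm bolt holes in its top, loose on the plate, 0.2 to 0.4 kg. Origin: centre of its underside; y along the 80 mm side, z up. Starts on the robot's side of the fence, long side within 0.5 rad of it. Either end may lead. Friction about 0.25 on the oiled plate, fence and stop, 0.8 or more on fingers.
- fixture: Welding fixture, fixed: dark steel plate 260 x 540 x 20 mm (x, y, z) with a grid of 16 mm holes (looks only, the top is flat to push on) and an aluminium fence. Origin: centre of the plate's underside. x points away from the robot, across the plate to the fence; y runs along the fence; z up. Plate top at z = 20 mm.
- fence (a point): Middle of the foot of the fence's upright working face, on the plate top; axes as the fixture's. The face is the plane x = 0 here and looks to -x, towards the robot; it is 440 mm long (y = -220 to +220 mm) and 24 mm high, 8 mm thick. Behind it lie its 36 mm foot and bolt heads, lower than 20 mm.
- end_stop: End stop, fixed near the -y end of the fence, its place along it varies: aluminium block 60 (x) x 34 (y) x 24 mm, screw heads to 32 mm. Origin: the pocket's corner on the plate top, where fence face (x = 0) meets stop face (y = 0); axes as the fixture's. The pocket opens to +y. Home, the tab's origin is at x = -20, y = +40, z = 0 mm here, its y axis along this y axis.
- lip (a point): Middle of the end stop's guide lip, on the plate top: 12 mm high, reaching 23 mm out from the stop face along +y, its inner face 43 mm from the fence face, its outer side 58 mm from it; mouth slightly flared. The 40 mm wide tab enters between fence and lip with 3 mm to spare; 57 mm of it stay outside the lip.
- pad: Leave alone: a square steel pad 44 x 44 x 10 mm with one 17 mm hole, loose on the plate. Origin: centre of its underside.
- collar: Leave alone: a round steel collar, outside diameter 42 mm, 28 mm high, standing loose on the plate. Origin: centre of its underside.
- tube: Leave alone: a dark square tube offcut 40 x 40 mm, 45 mm high, standing loose on the plate. Origin: centre of its underside.
- hammer: Leave alone: a hammer 300 mm long lying on the bench along its x axis, right of the fixture (-y), up to 30 mm high. Origin: under its middle.
- wrench: Leave alone: an open-end wrench 200 mm long lying on the bench along its x axis, left of the fixture. Origin: under its middle.
- cup: Leave alone: a white cup, 80 mm across and 95 mm high, on the bench right of the fixture. Origin: centre of its underside.
- tape: Leave alone: a black and yellow tape measure 62 x 30 x 60 mm on the bench left of the fixture. Origin: centre of its underside.
There are look-alikes about, which are no part of the job. What is shaped like the tab but pink or red is not meant.

How it is judged:
By the outcome, as a careful person would: the job done as asked, in the order asked, and still so for the second after the job is handed in, with the robot touching nothing.
It also fails if it takes over 64 s, if anything falls off the work surface, if the arm or the gripper's body presses on something with over 40 N, if the wrist force passes 120 N, or if a joint passes its speed limit or range.

## Working session

There is one attempt and no reset: what is moved stays moved. The work goes in short steps, Python scripts to look and compute and a tool call to move; the robot and the scene stay as the last step left them, time stands still between calls to the robot, and variables do not carry over. Pictures are saved under pics/ and viewed, at most 10 in all, crops included, and the job is handed in when it is done.

Besides the shell and the picture viewer there is one more tool, called after ">>>" as name(argument=value, ...), one argument or row to a line, values as JSON. arm_command: Moves the arm, as the interface text tells. Its arguments: {"type":"object","properties":{"steps":{"type":"string"},"squeeze":{"type":"number"}},"required":["steps"]}

```bash
mkdir -p pics; ls
cat > h.py <<'E'
import numpy as np, cv2
from rig import robot, vision
def snap(n):
    s=vision.snapshot(n); s['K']=np.array([[s['fx'],0,s['cx']],[0,s['fy'],s['cy']],[0,0,1]]); s['R']=cv2.Rodrigues(np.array(s['rvec'],float))[0]; s['t']=np.array(s['tvec'],float).ravel(); return s
def onplane(s,uv,z):
    uv=np.atleast_2d(uv).astype(float); d=np.c_[(uv[:,0]-s['cx'])/s['fx'],(uv[:,1]-s['cy'])/s['fy'],np.ones(len(uv))]@s['R']
    c=-s['R'].T@s['t']; return c+d*((z-c[2])/d[:,2])[:,None]
def proj(s,P):
    return cv2.projectPoints(np.atleast_2d(np.array(P,float)),s['R'],s['t'],s['K'],None)[0][:,0]
def bydepth(s,u,v):
    d=s['depth'][v,u]; return s['R'].T@(np.array([(u-s['cx'])/s['fx']*d,(v-s['cy'])/s['fy']*d,d])-s['t'])
E
python3 - <<'E'
from h import *
for n in ('top','side'):
    s=snap(n); cv2.imwrite(f'pics/{n}0.png',s['image']); np.savez(f'{n}0.npz',**{k:s[k] for k in s})
    print(n,s['fx'],-s['R'].T@s['t'],s['R'][2])
E
```

```text
pics
top 445.31794393456954 [0.43200416 0.03453354 1.36484034] [ 0.0919045  -0.01846268 -0.99559665]
side 369.1156441136394 [0.29366153 0.72119324 0.86125946] [ 0.21780874 -0.64833273 -0.72953685]
```

View pics/top0.png

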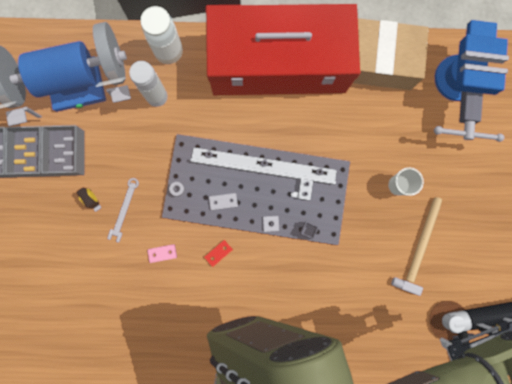

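View pics/side0.png

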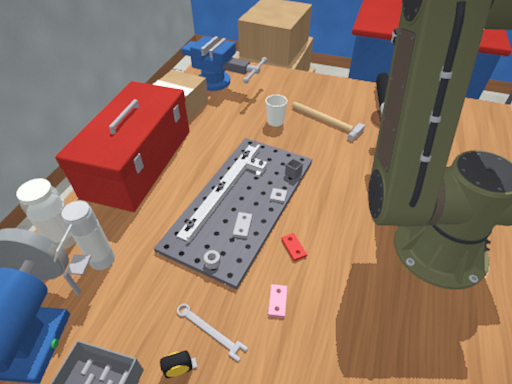

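The top view shows the candidates for the tab:
- the steel bar with two holes at (223,202), lying on the plate
- a pink bar at (162,254) on the bench
- a red bar at (218,253) on the bench
- the square pad at (271,223)

I choose (223,202). The collar is at (176,188), the tube at (305,231) and the end stop at about (303,188). The side view agrees, with the tab at (242,225). Next I check this in a close crop.

Run:
```python
from h import *
s=np.load('top0.npz'); im=s['image']
c=cv2.resize(im[130:250,155:355],None,fx=4,fy=4,interpolation=cv2.INTER_CUBIC); cv2.imwrite('pics/crop0.png',c)
```

```text
(no output)
```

View pics/crop0.png

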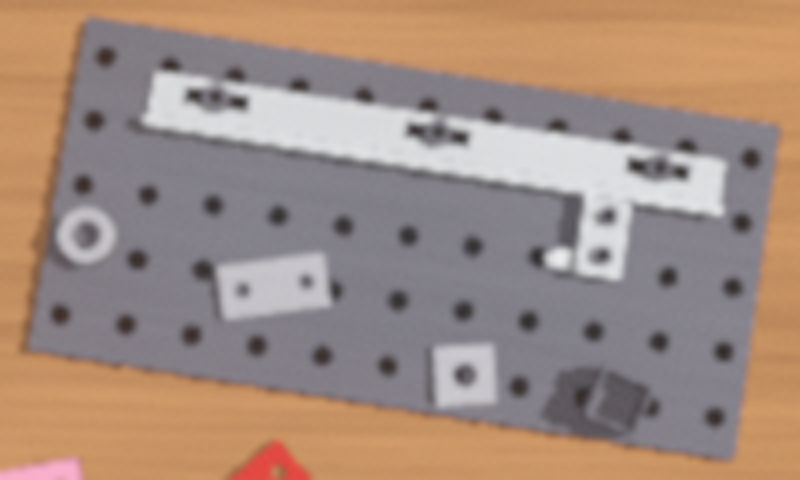

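The crop confirms it: the bright steel bar with two holes is at about (272,285) in the crop, and its surroundings are clear. The fence's working edge runs from (143,124) to (720,213). The stop face is at x≈580 and the lip at (558,258). Now I measure them.

```bash
cat > meas.py <<'E'
from h import *
def sub(s): 
    im=s['image']; return cv2.cvtColor(im,cv2.COLOR_BGR2HSV)
def blobs(s,thr=150,maxs=60):
    h=sub(s); return ((h[...,2]>thr)&(h[...,1]<maxs)).astype(np.uint8)
def up(s,k=4):
    return cv2.resize(s['image'],None,fx=k,fy=k,interpolation=cv2.INTER_CUBIC)
E
python3 - <<'E'
from meas import *
s=dict(np.load('top0.npz'))
x0,y0=155,130
c=cv2.resize(s['image'][y0:250,x0:355],None,fx=4,fy=4,interpolation=cv2.INTER_CUBIC)
h=cv2.cvtColor(c,cv2.COLOR_BGR2HSV); print('vals plate,tab,fence',h[250,500],h[270,272],h[130,330])
m=((h[...,2]>158)&(h[...,1]<60)).astype(np.uint8)
full=lambda p:(np.array(p)+.5)/4-.5+[x0,y0]
cs,_=cv2.findContours(m,cv2.RETR_EXTERNAL,cv2.CHAIN_APPROX_NONE)
for k in cs:
    if cv2.contourArea(k)<300: continue
    r=cv2.minAreaRect(k); b=cv2.boxPoints(r)
    z=.032 if r[0][0]<350 and r[0][1]>250 else .044
    W=onplane(s,full(b),z)
    ctr=onplane(s,full(r[0]),z)[0]
    e=[np.linalg.norm(W[i]-W[(i+1)%4]) for i in range(2)]; 
    l=W[1]-W[0] if e[0]>e[1] else W[2]-W[1]
    u=np.round(full(r[0])).astype(int)
    print(np.round(r[0]),z,'ctr',ctr.round(4),'sides',np.round(e,4),'yaw',np.degrees(np.arctan2(l[1],l[0])).round(1),'depthz',bydepth(s,*u).round(3))
# fence lower edge: per column transitions
def colscan(cols,lo,hi):
    pts=[]
    for x in cols:
        v=h[lo(x):hi(x),x,2].astype(float); g=np.diff(v); i=np.argmin(cv2.GaussianBlur(g[:,None],(1,7),0)); pts.append((x,lo(x)+i+.5))
    return np.array(pts)
f=lambda x:124+(x-143)*89/577
P=colscan([x for x in range(160,700,10) if not 545<x<650],lambda x:int(f(x))-14,lambda x:int(f(x))+14)
W=onplane(s,full(P),.044)
vx,vy,px,py=cv2.fitLine(W[:,:2].astype(np.float32),cv2.DIST_HUBER,0,.001,.001).ravel()
print('fence dir',vx,vy,'pt',px,py,'yaw',np.degrees(np.arctan2(vy,vx)),'resid',np.std((W[:,0]-px)*vy-(W[:,1]-py)*vx))
# stop face: rows
Q=[]
for y in range(200,240,4):
    v=h[y,565:600,2].astype(float); i=np.argmax(cv2.GaussianBlur(np.diff(v)[None],(7,1),0)); Q.append((565+i+.5,y))
print(np.array(Q)[:,0]); print(onplane(s,full(np.array(Q)),.044).round(4)[::3])
print('lip tip,inner/outer approx',onplane(s,full([(543,258),(560,247),(560,271)]),.032).round(4))
print('ends',onplane(s,full([(143,124),(720,213)]),.044).round(4),'plate',onplane(s,full([(90,17),(778,128),(735,458),(25,350)]),.02).round(4))
print('pad',onplane(s,full([(465,375)]),.03).round(3),'collar',onplane(s,full([(85,235)]),.028).round(3),'tube',onplane(s,full([(618,400)]),.045).round(3))
for n,p in (('fence',(330,130)),('tab',(272,270)),('plate',(500,300))):
    u=np.round(full(p)).astype(int); print(n,bydepth(s,*u).round(4))
E
```

```text
vals plate,tab,fence [123  18 140] [135   8 202] [113   5 221]
[465. 375.] 0.044 ctr [ 0.4764 -0.0327  0.044 ] sides [0.0464 0.0473] yaw -176.3 depthz [ 0.478 -0.034  0.02 ]
[274. 285.] 0.032 ctr [0.5415 0.1112 0.032 ] sides [0.0825 0.0435] yaw -81.2 depthz [0.542 0.112 0.03 ]
[ 86. 234.] 0.044 ctr [0.5765 0.2507 0.044 ] sides [0.0422 0.042 ] yaw -64.6 depthz [0.579 0.255 0.021]
[431. 181.] 0.044 ctr [ 0.6206 -0.0046  0.044 ] sides [0.1057 0.444 ] yaw -97.9 depthz [ 0.624 -0.004  0.019]
fence dir 0.13833442 0.9903856 pt 0.6337638 0.02872205 yaw 82.04852 resid 0.00040551596206000036
[583.5 583.5 582.5 581.5 581.5 579.5 579.5 578.5 578.5 578.5]
[[ 0.6089 -0.1193  0.044 ]
 [ 0.5998 -0.1179  0.044 ]
 [ 0.5907 -0.1165  0.044 ]
 [ 0.5817 -0.1158  0.044 ]]
lip tip,inner/outer approx [[ 0.5659 -0.0905  0.032 ]
 [ 0.5744 -0.1033  0.032 ]
 [ 0.5563 -0.1034  0.032 ]]
ends [[ 0.6598  0.2113  0.044 ]
 [ 0.601  -0.2219  0.044 ]] plate [[ 0.7459  0.2575  0.02  ]
 [ 0.6707 -0.2712  0.02  ]
 [ 0.4183 -0.2381  0.02  ]
 [ 0.4902  0.2978  0.02  ]]
pad [[ 0.477 -0.033  0.03 ]] collar [[0.577 0.254 0.028]] tube [[ 0.46  -0.146  0.045]]
fence [0.6614 0.0723 0.0269]
tab [0.5532 0.1119 0.0337]
plate [ 0.5333 -0.0604  0.0205]
```

```bash
cat > go.py <<'E'
# prints tool-axis shift and turn from the present TCP to target (fixture coordinates relative to the corner: fx,fy,z ; tool y along fence)
import sys; from h import *
from scipy.spatial.transform import Rotation as Ro
EY=np.array([.13833,.99039,0]); EX=np.array([.99039,-.13833,0]); C=np.array([.6130,-.1199,.0])
def w(fx,fy,z): return C+fx*EX+fy*EY+[0,0,z]
def fix(p): d=np.array(p)-C; return np.array([d@EX,d@EY,p[2]])
def show(st=None):
    st=st or robot.get_state(); R=np.array(st['orientation']); return st,R
if __name__=='__main__':
    st,R=show(); a=[float(x) for x in sys.argv[1:4]]; T=w(*a)
    print('t',st['t'],'tcp fix',fix(st['tcp_pos']).round(4),'F',np.round(st['ft_force'],1),'gap',round(st['finger_gap'],4))
    print('R',R.round(3).tolist(),'q',np.round(st['q'],2))
    print('shift in tool axes now',(R.T@(T-st['tcp_pos'])).round(4))
    for sg in (1,-1):
        y=sg*EY; z=np.array([0,0,-1]); G=np.c_[np.cross(y,z),y,z]
        rv=Ro.from_matrix(R.T@G).as_rotvec(degrees=True); print('turn',sg,rv.round(2),'then shift in final axes',(G.T@(T-st['tcp_pos'])).round(4))
E
python3 go.py -0.16 0.219 0.15; python3 -c "
from go import *
print(fix([.5415,.1112,.02]),fix([.477,-.033,.02]),fix([.46,-.146,.02]),fix([.577,.254,.02]),np.linalg.norm(w(-.17,.219,0)))"
```

```text
t 0.1 tcp fix [-0.3579 -0.4473  0.205 ] F [ 0.  -0.1  0.1] gap 0.0942
R [[0.934, 0.358, -0.0], [0.358, -0.934, 0.001], [0.0, -0.001, -1.0]] q [-1.27  0.3   1.52 -0.    1.32 -0.07]
shift in tool axes now [ 0.4953 -0.4875  0.0555]
turn 1 [-1.0000e-02 -7.0000e-02 -1.5109e+02] then shift in final axes [-0.1979  0.6663  0.055 ]
turn -1 [-6.000e-02  1.000e-02  2.891e+01] then shift in final axes [ 0.1979 -0.6663  0.055 ]
[-0.10278095  0.21898853  0.02      ] [-0.14671392  0.06725201  0.02      ] [-0.14791926 -0.04701367  0.02      ] [-0.08737563  0.36532694  0.02      ] 0.4899791839770349
```

>>> arm_command(
  steps="48 0 0 0 0 0 9.6; 48 0 0 0 0 0 9.6; 48 0 0 0 0 0 9.7; 48 0.014 -0.0475 0 0 0 0; 48 0.014 -0.0475 0 0 0 0; 48 0.014 -0.0475 0 0 0 0; 48 0.014 -0.0475 0 0 0 0; 48 0.014 -0.0475 0 0 0 0; 48 0.014 -0.0475 0 0 0 0; 48 0.014 -0.0475 0 0 0 0",
  squeeze=10,
)

```text
t: 1.35
tcp_pos: [0.34, -0.1963, 0.2054]
orientation: [[0.99, -0.138, -0.0], [-0.138, -0.99, 0.0], [-0.0, -0.0, -1.0]]
ft_force: [-0.3, 0.1, 0.2]
finger_gap: 0.0449
grasp_force: 0.0
```

>>> arm_command(
  steps="48 0.014 -0.0475 0 0 0 0; 48 0.014 -0.0475 0 0 0 0; 48 0.014 -0.0475 0 0 0 0; 48 0.014 -0.0475 0 0 0 0; 48 0.014 -0.0475 0 0 0 0; 48 0.014 -0.0475 0 0 0 0; 48 0.014 -0.0475 0 0 0 0; 48 0 0 0.03 0 0 0; 48 0 0 0.03 0 0 0; 48 0 0 0 0 0 0",
)

```text
t: 2.6
tcp_pos: [0.4816, 0.1178, 0.1438]
orientation: [[0.99, -0.138, -0.004], [-0.138, -0.99, -0.001], [-0.004, 0.001, -1.0]]
ft_force: [0.1, -0.1, -0.0]
finger_gap: 0.0452
grasp_force: 0.0
```

```bash
python3 go.py -0.165 0.219 0.025
python3 - <<'E'
from h import *
s=snap('side'); cv2.imwrite('pics/side1.png',cv2.resize(s['image'][120:310,140:380],None,fx=3,fy=3,interpolation=cv2.INTER_CUBIC))
E
```

```text
t 2.6 tcp fix [-0.163   0.2173  0.1438] F [ 0.1 -0.1 -0. ] gap 0.0452
R [[0.99, -0.138, -0.004], [-0.138, -0.99, -0.001], [-0.004, 0.001, -1.0]] q [0.17 0.24 1.74 0.   1.16 1.88]
shift in tool axes now [-0.0015 -0.0019  0.1188]
turn 1 [-3.6000e-01  1.1000e-01 -1.7998e+02] then shift in final axes [0.002  0.0017 0.1188]
turn -1 [0.07 0.23 0.02] then shift in final axes [-0.002  -0.0017  0.1188]
```

View pics/side1.png

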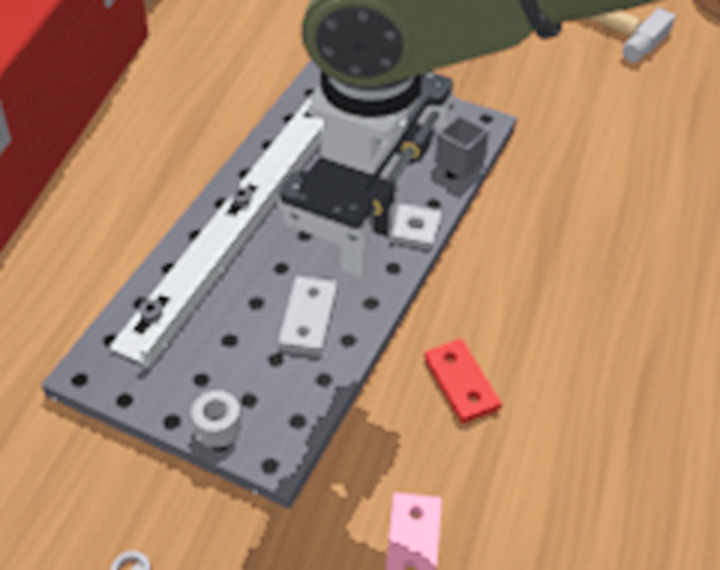

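The picture shows the fingers above the plate on the robot's side of the tab, with the tab at about (308,315) and the finger tip at (355,270). Nothing is below the fingers, so I descend.

>>> arm_command(
  steps="48 -0.001 -0.001 0.04 0 0 0; 48 -0.001 -0.001 0.04 0 0 0; 48 0 0 0.025 0 0 0; 48 0 0 0.008 0 0 0; 48 0 0 0.003 0 0 0; 48 0 0 0 0 0 0; 48 0 0 0 0 0 0",
)

```text
t: 3.52
tcp_pos: [0.4815, 0.1203, 0.0303]
orientation: [[0.99, -0.138, 0.001], [-0.138, -0.99, 0.0], [0.001, -0.0, -1.0]]
ft_force: [0.4, -0.9, 0.2]
finger_gap: 0.0453
grasp_force: 0.0
```

```bash
python3 go.py -0.048 0.219 0.025
```

```text
t 3.525 tcp fix [-0.1634  0.2197  0.0303] F [ 0.4 -0.9  0.2] gap 0.0453
R [[0.99, -0.138, 0.001], [-0.138, -0.99, 0.0], [0.001, -0.0, -1.0]] q [0.17 0.41 1.83 0.   0.9  1.88]
shift in tool axes now [0.1154 0.0007 0.0055]
turn 1 [ 1.2000e-01 -4.0000e-02 -1.7999e+02] then shift in final axes [-0.1154 -0.0007  0.0053]
turn -1 [-0.03 -0.08  0.01] then shift in final axes [0.1154 0.0007 0.0053]
```

>>> arm_command(
  steps="48 0 0 0.005 0 0 0; 48 0.006 0 0 0 0 0; 48 0.006 0 0 0 0 0; 48 0.006 0 0 0 0 0; 48 0.006 0 0 0 0 0; 48 0.006 0 0 0 0 0; 48 0.006 0 0 0 0 0; 48 0.006 0 0 0 0 0; 48 0.006 0 0 0 0 0; 48 0.006 0 0 0 0 0",
)

```text
t: 4.78
tcp_pos: [0.5349, 0.1126, 0.0244]
orientation: [[0.99, -0.138, -0.0], [-0.138, -0.99, -0.0], [-0.0, 0.0, -1.0]]
ft_force: [-1.9, -0.1, 0.4]
finger_gap: 0.0451
grasp_force: 0.4
```

>>> arm_command(
  steps="48 0.006 0 0 0 0 0; 48 0.006 0 0 0 0 0; 48 0.006 0 0 0 0 0; 48 0.006 0 0 0 0 0; 48 0.006 0 0 0 0 0; 48 0.006 0 0 0 0 0; 48 0.004 0 0 0 0 0; 48 0 0 0 0 0 0",
)

```text
t: 5.78
tcp_pos: [0.5744, 0.1072, 0.0244]
orientation: [[0.99, -0.138, 0.0], [-0.138, -0.99, 0.0], [0.0, -0.0, -1.0]]
ft_force: [0.8, -0.5, 0.7]
finger_gap: 0.045
grasp_force: 0.0
```

```bash
python3 go.py -0.048 0.219 0.025;  python3 - <<'E'
from h import *
s=snap('top'); cv2.imwrite('pics/top2.png',np.hstack([cv2.resize(s['image'][140:230,170:320],None,fx=4,fy=4,interpolation=cv2.INTER_CUBIC)]))
E
```

```text
t 5.775 tcp fix [-0.0696  0.2195  0.0244] F [ 0.8 -0.5  0.7] gap 0.045
R [[0.99, -0.138, 0.0], [-0.138, -0.99, 0.0], [0.0, -0.0, -1.0]] q [ 0.12  0.58  1.58 -0.    0.99  1.83]
shift in tool axes now [ 0.0216  0.0005 -0.0006]
turn 1 [ 3.0e-02 -1.0e-02 -1.8e+02] then shift in final axes [-0.0216 -0.0005 -0.0006]
turn -1 [-0.   -0.02  0.  ] then shift in final axes [ 0.0216  0.0005 -0.0006]
```

View pics/top2.png

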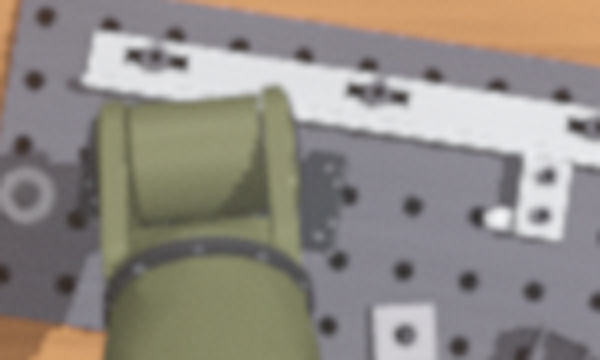

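The arm hides the tab from above, so I close in on the fence by force. Collar (25,195), pad (405,335) and stop are unmoved.

>>> arm_command(
  steps="48 0.004 0 0 0 0 0; 48 0.004 0 0 0 0 0; 48 0.004 0 0 0 0 0; 48 0.003 0 0 0 0 0; 48 0.002 0 0 0 0 0; 48 0.001 0 0 0 0 0; 48 0 0 0 0 0 0",
)

```text
t: 6.7
tcp_pos: [0.592, 0.1047, 0.0245]
orientation: [[0.99, -0.138, 0.0], [-0.138, -0.99, -0.0], [0.0, -0.0, -1.0]]
ft_force: [0.5, 0.5, -0.8]
finger_gap: 0.0451
grasp_force: 0.0
```

>>> arm_command(
  steps="48 0.002 0 0 0 0 0; 48 0.001 0 0 0 0 0; 48 0 0 0 0 0 0; 48 0 0 0 0 0 0",
)

```text
t: 7.2
tcp_pos: [0.595, 0.1043, 0.0245]
orientation: [[0.99, -0.138, 0.0], [-0.138, -0.99, -0.0], [0.0, -0.0, -1.0]]
ft_force: [0.2, 0.1, -0.7]
finger_gap: 0.0453
grasp_force: 0.0
```

```bash
python3 go.py -0.048 0.219 0.025
```

```text
t 7.2 tcp fix [-0.0488  0.2196  0.0245] F [ 0.2  0.1 -0.7] gap 0.0453
R [[0.99, -0.138, 0.0], [-0.138, -0.99, -0.0], [0.0, -0.0, -1.0]] q [ 0.11  0.62  1.51 -0.    1.01  1.82]
shift in tool axes now [ 0.0008  0.0006 -0.0005]
turn 1 [ 2.0000e-02 -0.0000e+00 -1.7999e+02] then shift in final axes [-0.0008 -0.0006 -0.0005]
turn -1 [-0.   -0.01  0.01] then shift in final axes [ 0.0008  0.0006 -0.0005]
```

>>> arm_command(
  steps="48 0.001 0 0 0 0 0; 48 0 0 0 0 0 0",
)

```text
t: 7.45
tcp_pos: [0.596, 0.1041, 0.0244]
orientation: [[0.99, -0.138, 0.0], [-0.138, -0.99, 0.0], [0.0, -0.0, -1.0]]
ft_force: [-1.4, 0.8, 0.2]
finger_gap: 0.045
grasp_force: 0.1
```

>>> arm_command(
  steps="48 0.001 0 0 0 0 0; 48 0 0 0 0 0 0",
)

```text
t: 7.7
tcp_pos: [0.5969, 0.104, 0.0244]
orientation: [[0.99, -0.138, -0.0], [-0.138, -0.99, 0.0], [-0.0, 0.0, -1.0]]
ft_force: [-1.0, -0.1, 0.1]
finger_gap: 0.0452
grasp_force: 0.4
```

```bash
python3 go.py -0.048 0.219 0.025;  python3 - <<'E'
from h import *
s=snap('side'); cv2.imwrite('pics/side3.png',cv2.resize(s['image'][180:280,170:290],None,fx=5,fy=5,interpolation=cv2.INTER_CUBIC))
E
```

```text
t 7.7 tcp fix [-0.0469  0.2196  0.0244] F [-1.  -0.1  0.1] gap 0.0452
R [[0.99, -0.138, -0.0], [-0.138, -0.99, 0.0], [-0.0, 0.0, -1.0]] q [0.11 0.62 1.51 0.   1.01 1.82]
shift in tool axes now [-0.0011  0.0006 -0.0006]
turn 1 [-1.0000e-02  0.0000e+00 -1.7999e+02] then shift in final axes [ 0.0011 -0.0006 -0.0006]
turn -1 [0.   0.   0.01] then shift in final axes [-0.0011  0.0006 -0.0006]
```

View pics/side3.png

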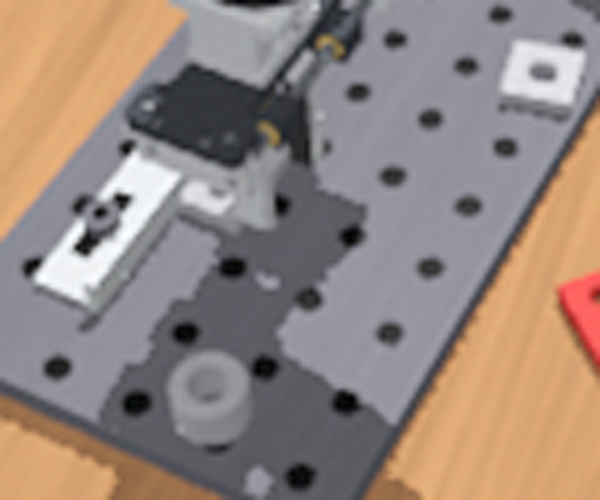

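The picture shows the tab at about (210,195), squarely between the finger at (250,205) and the fence face, aligned and nearly touching. I push on to contact.

>>> arm_command(
  steps="48 0.001 0 0 0 0 0; 48 0 0 0 0 0 0",
)

```text
t: 8.0
tcp_pos: [0.597, 0.104, 0.0244]
orientation: [[0.99, -0.138, -0.002], [-0.138, -0.99, -0.0], [-0.002, 0.0, -1.0]]
ft_force: [-8.9, 0.2, 5.5]
finger_gap: 0.045
grasp_force: 4.2
```

>>> arm_command(
  steps="48 0.001 0 0 0 0 0; 48 0 0 0 0 0 0",
)

```text
t: 8.25
tcp_pos: [0.5971, 0.104, 0.0244]
orientation: [[0.99, -0.138, -0.005], [-0.138, -0.99, 0.0], [-0.005, 0.001, -1.0]]
ft_force: [-15.7, 1.5, 10.4]
finger_gap: 0.0449
grasp_force: 7.8
```

Contact is firm against the fence. I slide toward the stop (tool +y) under light pressure, watching the force.

>>> arm_command(
  steps="48 0 0.003 0 0 0 0; 48 0 0.005 0 0 0 0; 48 0 0.005 0 0 0 0; 48 0 0.005 0 0 0 0; 48 0 0.005 0 0 0 0; 48 0 0.005 0 0 0 0; 48 0 0.004 0 0 0 0",
)

```text
t: 9.12
tcp_pos: [0.5928, 0.0735, 0.0244]
orientation: [[0.99, -0.138, -0.004], [-0.138, -0.99, 0.002], [-0.004, -0.001, -1.0]]
ft_force: [-12.6, 11.0, 8.0]
finger_gap: 0.045
grasp_force: 7.3
```

```bash
python3 go.py -0.047 0.1 0.025|head -1
```

```text
t 9.125 tcp fix [-0.0467  0.1888  0.0244] F [-12.6  11.    8. ] gap 0.045
```

>>> arm_command(
  steps="48 0 0.005 0 0 0 0; 48 0 0.005 0 0 0 0; 48 0 0.005 0 0 0 0; 48 0 0.005 0 0 0 0; 48 0 0.005 0 0 0 0; 48 0 0.005 0 0 0 0; 48 0 0.005 0 0 0 0; 48 0 0.005 0 0 0 0",
)

```text
t: 10.12
tcp_pos: [0.5873, 0.0338, 0.0243]
orientation: [[0.99, -0.138, -0.004], [-0.138, -0.99, 0.002], [-0.004, -0.001, -1.0]]
ft_force: [-12.2, 11.3, 8.2]
finger_gap: 0.0447
grasp_force: 7.1
```

```bash
python3 go.py -0.047 0.1 0.025|head -1;  python3 - <<'E'
from h import *
s=snap('side'); cv2.imwrite('pics/side4.png',cv2.resize(s['image'][140:260,170:320],None,fx=5,fy=5,interpolation=cv2.INTER_CUBIC))
E
```

```text
t 10.125 tcp fix [-0.0467  0.1487  0.0243] F [-12.2  11.3   8.2] gap 0.0447
```

View pics/side4.png

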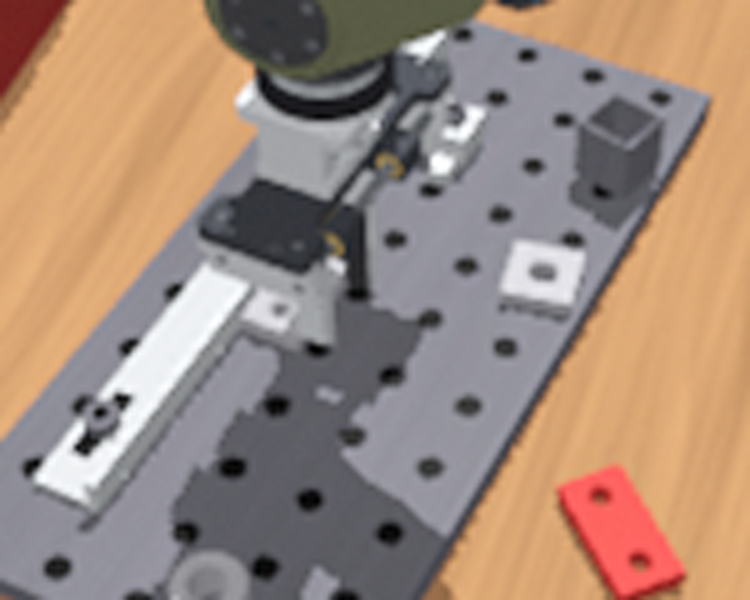

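The tab moves along with the fingers, against the fence. Its trailing end is at about (270,325) and a hole at (280,308). The stop and lip at (455,150) are clear ahead.

Run:
```python
from go import *
s=snap('side'); f=lambda p:(np.array(p)+.5)/5-.5+[170,140]
for p in ((280,308),(241,316),(302,346)): print(p,fix(onplane(s,f(p),.032)[0]).round(4))
d=np.load('top0.npz'); s0=dict(d); g=lambda p:(np.array(p)+.5)/4-.5+[155,130]
a=[fix(onplane(s0,g(p),.032)[0]) for p in ((243,290),(306,281),(274,285))]; print(np.linalg.norm(a[0]-a[1]),np.linalg.norm(a[0]-a[2]))
```

```text
(280, 308) [-0.0177  0.1693  0.032 ]
(241, 316) [0.     0.1853 0.032 ]
(302, 346) [-0.0443  0.1896  0.032 ]
0.0476237499333368 0.02348265701683005
```

>>> arm_command(
  steps="48 0 0.006 0 0 0 0; 48 0 0.006 0 0 0 0; 48 0 0.006 0 0 0 0; 48 0 0.006 0 0 0 0; 48 0 0.006 0 0 0 0; 48 0 0.006 0 0 0 0",
)

```text
t: 10.98
tcp_pos: [0.5823, -0.0019, 0.0242]
orientation: [[0.99, -0.138, -0.004], [-0.138, -0.99, 0.002], [-0.004, -0.001, -1.0]]
ft_force: [-12.6, 10.2, 8.0]
finger_gap: 0.0448
grasp_force: 7.0
```

>>> arm_command(
  steps="48 0 0.006 0 0 0 0; 48 0 0.006 0 0 0 0; 48 0 0.006 0 0 0 0; 48 0 0.006 0 0 0 0; 48 0 0.006 0 0 0 0; 48 0 0.004 0 0 0 0; 48 0 0 0 0 0 0",
)

```text
t: 11.85
tcp_pos: [0.5776, -0.036, 0.0242]
orientation: [[0.99, -0.138, -0.004], [-0.138, -0.99, 0.002], [-0.005, -0.001, -1.0]]
ft_force: [-14.4, 5.2, 9.2]
finger_gap: 0.0451
grasp_force: 7.1
```

```bash
python3 go.py -0.047 0.1 0.025|head -1
```

```text
t 11.85 tcp fix [-0.0467  0.0782  0.0242] F [-14.4   5.2   9.2] gap 0.0451
```

I back off a little, narrow the fingers and move towards the trailing end so that they clear the lip. Then I re-press.

>>> arm_command(
  steps="48 -0.002 0 0 0 0 0; 48 -0.006 0 0 0 0 0; 21 0 -0.006 0 0 0 0; 21 0 -0.006 0 0 0 0; 21 0 0 0 0 0 0; 21 0.005 0 0 0 0 0; 21 0.001 0 0 0 0 0; 21 0.001 0 0 0 0 0; 21 0.0005 0 0 0 0 0; 21 0 0 0 0 0 0",
)

```text
t: 13.1
tcp_pos: [0.5791, -0.0248, 0.0244]
orientation: [[0.99, -0.138, -0.004], [-0.138, -0.99, 0.0], [-0.004, 0.0, -1.0]]
ft_force: [-11.7, 1.8, 9.5]
finger_gap: 0.0197
grasp_force: 6.0
```

```bash
python3 go.py -0.047 0.1 0.025|head -1
python3 - <<'E'
from h import *
s=snap('side'); cv2.imwrite('pics/side5.png',cv2.resize(s['image'][130:230,190:320],None,fx=6,fy=6,interpolation=cv2.INTER_CUBIC))
E
```

```text
t 13.1 tcp fix [-0.0467  0.0895  0.0244] F [-11.7   1.8   9.5] gap 0.0197
```

View pics/side5.png

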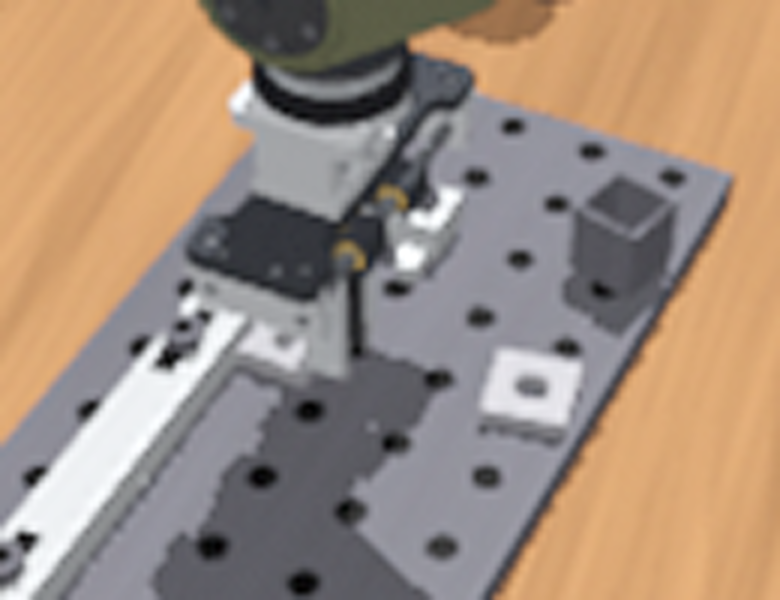

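The tab is still against the fence. Its trailing end is at (275,370), the fingers at (335,350) near that end, and the lip at (410,255) ahead. I slide into the pocket.

>>> arm_command(
  steps="21 0 0.003 0 0 0 0; 21 0 0.004 0 0 0 0; 21 0 0.004 0 0 0 0; 21 0 0.004 0 0 0 0; 21 0 0.004 0 0 0 0; 21 0 0.003 0 0 0 0; 21 0 0.002 0 0 0 0",
)

```text
t: 14.02
tcp_pos: [0.5759, -0.0478, 0.0242]
orientation: [[0.99, -0.138, -0.003], [-0.138, -0.99, 0.002], [-0.004, -0.001, -1.0]]
ft_force: [-9.3, 8.3, 6.1]
finger_gap: 0.0197
grasp_force: 5.2
```

>>> arm_command(
  steps="21 0 0.002 0 0 0 0; 21 0 0.002 0 0 0 0; 21 0 0.002 0 0 0 0; 21 0 0.001 0 0 0 0",
)

```text
t: 14.52
tcp_pos: [0.5749, -0.0547, 0.0242]
orientation: [[0.99, -0.138, -0.003], [-0.138, -0.99, 0.002], [-0.004, -0.001, -1.0]]
ft_force: [-10.6, 8.1, 5.5]
finger_gap: 0.0195
grasp_force: 5.2
```

```bash
python3 go.py -0.047 0.1 0.025|head -1
```

```text
t 14.525 tcp fix [-0.0467  0.0593  0.0242] F [-10.6   8.1   5.5] gap 0.0195
```

>>> arm_command(
  steps="21 0 0.001 0 0 0 0; 21 0 0.001 0 0 0 0; 21 0 0.001 0 0 0 0; 21 0 0.001 0 0 0 0",
)

```text
t: 15.02
tcp_pos: [0.5744, -0.0586, 0.0242]
orientation: [[0.99, -0.138, -0.003], [-0.138, -0.99, 0.002], [-0.004, -0.001, -1.0]]
ft_force: [-10.2, 8.2, 6.2]
finger_gap: 0.0197
grasp_force: 5.2
```

>>> arm_command(
  steps="21 0 0.001 0 0 0 0; 21 0 0.001 0 0 0 0",
)

```text
t: 15.28
tcp_pos: [0.5741, -0.0606, 0.0239]
orientation: [[0.99, -0.138, -0.003], [-0.138, -0.99, 0.002], [-0.004, -0.001, -1.0]]
ft_force: [-7.7, 7.2, 2.3]
finger_gap: 0.0195
grasp_force: 4.2
```

>>> arm_command(
  steps="21 0 0.001 0 0 0 0; 21 0 0.001 0 0 0 0",
)

```text
t: 15.52
tcp_pos: [0.5738, -0.0627, 0.0237]
orientation: [[0.99, -0.138, -0.004], [-0.138, -0.99, 0.002], [-0.004, -0.001, -1.0]]
ft_force: [-7.6, 6.6, 0.6]
finger_gap: 0.0198
grasp_force: 3.8
```

```bash
python3 go.py -0.047 0.1 0.025|head -1
```

```text
t 15.525 tcp fix [-0.0468  0.0513  0.0237] F [-7.6  6.6  0.6] gap 0.0198
```

The forces show the fingers now slipping, so the tab is at the stop. I back off, close the fingers, go behind the trailing end and give it a light seating push.

>>> arm_command(
  steps="21 -0.003 0 0 0 0 0; 21 -0.008 0 0 0 0 0; 0 0 -0.02 0 0 0 0; 0 0 -0.025 0 0 0 0; 0 0 -0.02 0 0 0 0; 0 0 0 0 0 0 0; 0 0.018 0 0 0 0 0; 0 0.018 0 0 0 0 0; 0 0 0 0 0 0 0; 0 0 0 0 0 0 0",
)

```text
t: 16.77
tcp_pos: [0.6081, -0.0029, 0.0242]
orientation: [[0.99, -0.138, -0.001], [-0.138, -0.99, 0.0], [-0.001, 0.0, -1.0]]
ft_force: [-0.2, -0.5, 0.5]
finger_gap: 0.0003
grasp_force: 0.0
```

```bash
python3 go.py -0.021 0.0925 0.025
python3 - <<'E'
from h import *
s=snap('side'); cv2.imwrite('pics/side6.png',cv2.resize(s['image'][130:230,190:320],None,fx=6,fy=6,interpolation=cv2.INTER_CUBIC))
E
```

```text
t 16.775 tcp fix [-0.0211  0.1152  0.0242] F [-0.2 -0.5  0.5] gap 0.0003
R [[0.99, -0.138, -0.001], [-0.138, -0.99, 0.0], [-0.001, 0.0, -1.0]] q [-0.06  0.63  1.5  -0.    1.02  1.64]
shift in tool axes now [ 0.0001  0.0227 -0.0008]
turn 1 [ 7.0000e-02 -1.0000e-02  1.7999e+02] then shift in final axes [-0.0001 -0.0227 -0.0008]
turn -1 [ 0.    0.04 -0.01] then shift in final axes [ 0.0001  0.0227 -0.0008]
```

View pics/side6.png

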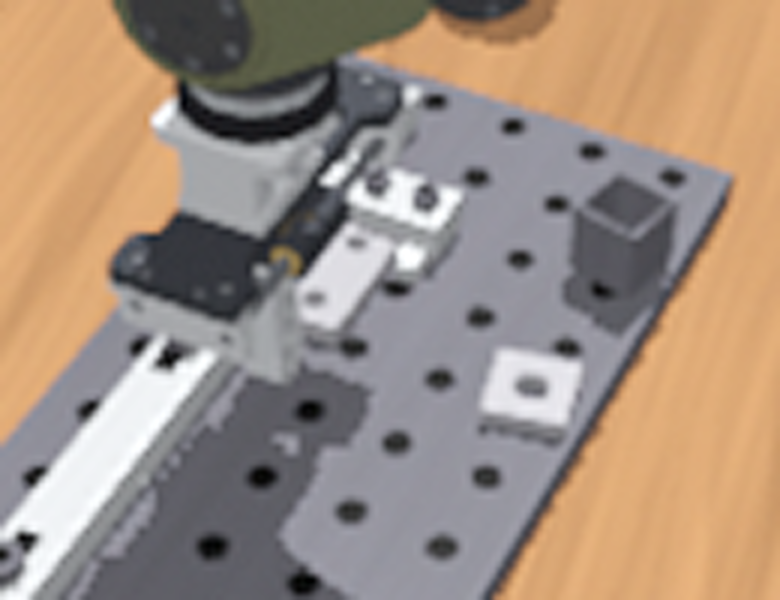

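The tab (about (345,280)) now sits in the pocket between fence and lip (410,255), with its leading end at the stop (400,205). The fingers are behind its trailing end, so I push gently.

>>> arm_command(
  steps="0 0 0.006 0 0 0 0; 0 0 0.006 0 0 0 0; 0 0 0.005 0 0 0 0; 0 0 0.002 0 0 0 0; 0 0 0 0 0 0 0",
)

```text
t: 17.45
tcp_pos: [0.6061, -0.0216, 0.0245]
orientation: [[0.99, -0.138, 0.0], [-0.138, -0.99, 0.0], [0.0, -0.0, -1.0]]
ft_force: [0.8, 1.2, -0.0]
finger_gap: 0.0005
grasp_force: 0.0
```

>>> arm_command(
  steps="0 0 0.002 0 0 0 0; 0 0 0.001 0 0 0 0; 0 0 0 0 0 0 0",
)

```text
t: 17.82
tcp_pos: [0.6057, -0.0244, 0.0244]
orientation: [[0.99, -0.138, -0.0], [-0.138, -0.99, 0.0], [-0.0, -0.0, -1.0]]
ft_force: [-0.7, 0.3, -0.6]
finger_gap: 0.0004
grasp_force: 0.0
```

>>> arm_command(
  steps="0 0 0.001 0 0 0 0; 0 0 0 0 0 0 0",
)

```text
t: 18.08
tcp_pos: [0.6056, -0.0255, 0.0244]
orientation: [[0.99, -0.138, -0.0], [-0.138, -0.99, 0.0], [-0.0, -0.0, -1.0]]
ft_force: [-0.2, 0.6, 0.1]
finger_gap: 0.0003
grasp_force: 0.0
```

>>> arm_command(
  steps="0 0 0.001 0 0 0 0; 0 0 0 0 0 0 0",
)

```text
t: 18.32
tcp_pos: [0.6054, -0.0265, 0.0244]
orientation: [[0.99, -0.138, -0.0], [-0.138, -0.99, -0.0], [-0.0, 0.0, -1.0]]
ft_force: [-0.5, -0.6, 1.0]
finger_gap: 0.0005
grasp_force: 0.0
```

>>> arm_command(
  steps="0 0 0.001 0 0 0 0; 0 0 0 0 0 0 0",
)

```text
t: 18.58
tcp_pos: [0.6053, -0.0275, 0.0245]
orientation: [[0.99, -0.138, 0.0], [-0.138, -0.99, 0.0], [0.0, -0.0, -1.0]]
ft_force: [-1.1, -0.7, 0.0]
finger_gap: 0.0008
grasp_force: 0.0
```

>>> arm_command(
  steps="0 0 0.001 0 0 0 0; 0 0 0 0 0 0 0",
)

```text
t: 18.82
tcp_pos: [0.6052, -0.028, 0.0245]
orientation: [[0.99, -0.138, 0.0], [-0.138, -0.99, 0.001], [0.0, -0.001, -1.0]]
ft_force: [0.3, 3.3, 1.0]
finger_gap: 0.0005
grasp_force: 1.6
```

>>> arm_command(
  steps="0 0 0.001 0 0 0 0; 0 0 0 0 0 0 0",
)

```text
t: 19.08
tcp_pos: [0.6052, -0.0284, 0.0246]
orientation: [[0.99, -0.138, 0.0], [-0.138, -0.99, 0.001], [0.0, -0.001, -1.0]]
ft_force: [1.4, 8.2, 1.9]
finger_gap: 0.0003
grasp_force: 3.7
```

>>> arm_command(
  steps="0 0 0.0005 0 0 0 0; 0 0 0 0 0 0 0",
)

```text
t: 19.32
tcp_pos: [0.6052, -0.0285, 0.0246]
orientation: [[0.99, -0.138, 0.001], [-0.138, -0.99, 0.002], [0.0, -0.002, -1.0]]
ft_force: [0.6, 11.6, 1.8]
finger_gap: 0.0006
grasp_force: 4.6
```

```bash
python3 go.py -0.021 0.0925 0.025|head -1
```

```text
t 19.325 tcp fix [-0.0204  0.0895  0.0246] F [ 0.6 11.6  1.8] gap 0.0006
```

Seated solidly against the stop. One last light press to the fence at the tab's side, then back off.

>>> arm_command(
  steps="0 0 -0.003 0 0 0 0; 0 0 -0.008 0 0 0 0; 0 -0.02 0 0 0 0 0; 0 -0.022 0 0 0 0 0; 0 0 0.02 0 0 0 0; 0 0 0.022 0 0 0 0; 0 0 0 0 0 0 0; 0 0.012 0 0 0 0 0; 0 0.002 0 0 0 0 0; 0 0 0 0 0 0 0",
)

```text
t: 20.58
tcp_pos: [0.5732, -0.0563, 0.0242]
orientation: [[0.99, -0.138, -0.0], [-0.138, -0.99, 0.0], [-0.0, 0.0, -1.0]]
ft_force: [-0.0, 0.8, -0.0]
finger_gap: 0.0009
grasp_force: 0.0
```

```bash
python3 go.py -0.0468 0.055 0.025
```

```text
t 20.575 tcp fix [-0.0482  0.0574  0.0242] F [-0.   0.8 -0. ] gap 0.0009
R [[0.99, -0.138, -0.0], [-0.138, -0.99, 0.0], [-0.0, 0.0, -1.0]] q [-0.16  0.56  1.6  -0.    0.98  1.55]
shift in tool axes now [ 0.0014  0.0024 -0.0008]
turn 1 [-2.0000e-02  0.0000e+00 -1.7996e+02] then shift in final axes [-0.0014 -0.0024 -0.0008]
turn -1 [0.   0.01 0.04] then shift in final axes [ 0.0014  0.0024 -0.0008]
```

>>> arm_command(
  steps="0 0.0015 0 0 0 0 0; 0 0.0005 0 0 0 0 0; 0 0.0005 0 0 0 0 0; 0 0 0 0 0 0 0",
)

```text
t: 21.08
tcp_pos: [0.5746, -0.0567, 0.0244]
orientation: [[0.99, -0.138, -0.002], [-0.138, -0.99, 0.001], [-0.002, -0.0, -1.0]]
ft_force: [-6.3, 1.8, 3.8]
finger_gap: 0.0005
grasp_force: 3.6
```

```bash
python3 go.py -0.0468 0.055 0.025|head -1
```

```text
t 21.075 tcp fix [-0.0468  0.0573  0.0244] F [-6.3  1.8  3.8] gap 0.0005
```

>>> arm_command(
  steps="0 -0.003 0 0 0 0 0; 0 -0.01 0 0 0 0 0; 0 -0.015 0 0 0 0 0; 0 0 0 -0.04 0 0 0; 0 0 0 -0.05 0 0 0; 0 0 0 -0.05 0 0 0; 0 -0.03 -0.04 -0.02 0 0 0; 0 -0.03 -0.045 0 0 0 0; 0 -0.03 -0.045 0 0 0 0; 0 -0.03 -0.045 0 0 0 0",
)

```text
t: 22.32
tcp_pos: [0.4517, 0.1379, 0.1845]
orientation: [[0.99, -0.139, 0.001], [-0.139, -0.99, 0.0], [0.001, -0.0, -1.0]]
ft_force: [0.5, -0.5, -0.5]
finger_gap: 0.0005
grasp_force: 0.0
```

>>> arm_command(
  steps="0 0 -0.045 0 0 0 0; 0 0 -0.045 0 0 0 0; 0 0 -0.045 0 0 0 0; 0 0 -0.045 0 0 0 0; 0 0 0 0 0 0 0; 0 0 0 0 0 0 0",
)

```text
t: 23.08
tcp_pos: [0.4776, 0.3144, 0.1842]
orientation: [[0.99, -0.138, -0.0], [-0.138, -0.99, -0.0], [-0.0, 0.0, -1.0]]
ft_force: [0.9, -0.1, 0.0]
finger_gap: 0.0003
grasp_force: 0.0
```

```bash
python3 go.py -0.0468 0.055 0.025|head -1
python3 - <<'E'
from h import *
s=snap('top'); np.savez('top7.npz',**s); cv2.imwrite('pics/top7.png',cv2.resize(s['image'][130:250,155:355],None,fx=4,fy=4,interpolation=cv2.INTER_CUBIC))
E
```

```text
t 23.075 tcp fix [-0.1942  0.4114  0.1842] F [ 0.9 -0.1  0. ] gap 0.0003
```

View pics/top7.png

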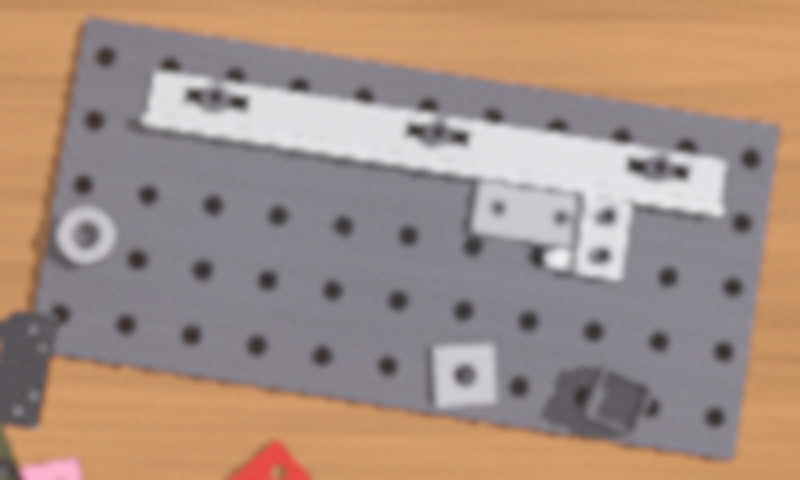

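The tab sits in the corner pocket, its corner at the fence and stop (about (580,195)). Pad, collar and tube are unmoved. A number check follows.

Run:
```python
from go import *
s=dict(np.load('top7.npz')); g=lambda p:(np.array(p)+.5)/4-.5+[155,130]
for n,p in (('hole1',(497.5,208)),('hole2',(561,218)),('mid',(529.3,213)),('trail edge',(472.5,210))): print(n,fix(onplane(s,g(p),.032)[0]).round(4))
```

```text
hole1 [-0.0186  0.0622  0.032 ]
hole2 [-0.0186  0.0136  0.032 ]
mid [-0.0186  0.0379  0.032 ]
trail edge [-0.0231  0.0806  0.032 ]
```

The tab measures parallel to the fence and about at (-20, +40) mm, within measuring error, and both contacts were felt as firm. I hand in.

```bash
python3 -c "
from rig import robot
print(robot.hand_in())"
```

```text
the job is handed in; nothing more can be done
None
```

The steel tab was pushed to the fence, slid along it and seated in the corner pocket against the end stop. The arm backed off and the job is handed in at about 23 s; the final camera check puts the tab within about 2 mm of home, with firm contact felt on both faces.

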